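# Index the drilling jig to the undrilled lug and lock it

## Robot

A 7-joint arm with a two-finger parallel gripper is mounted at the origin on a cart in front of the work surface, level with it; the furniture and walls round the work are solid. World frame = base frame: x ahead of the robot, y to its left, z up, the work surface at z = 0. Lengths are in m, angles in rad, forces in N, time in s.
With the tool pointing down it reaches from about 0.425 to 0.875 m from the base axis. Payload 4.7 kg.
Tool frame: the origin (TCP) lies between the finger pads; the fingertips stand 17 mm ahead of it and the grasp point (between the pads) lies 2 mm behind it; z points along the fingers, y is the line along which they close (so a half turn about z gives the same grasp; the last joint's range is limited). The gripper opens to 87 mm and grips with 3 to 60 N. Pads are 19 mm wide; open, the fingers measure 117 mm over their backs; the gripper's body (75 mm by 190 mm) begins 51 mm behind the grasp point.
Start: joints at [1.208, 0.321, -0.07, 1.45, 0.023, 1.371, -0.057], TCP at [0.239, -0.604, 0.24] pointing down, gripper open.
Joint ranges: [-2.86, 2.86], [-0.3, 2.09], [-1.38, 1.24], [0.06, 2.45], [-1.56, 4.7], [0.09, 2.05], [-2.69, 2.69]. Speed limits (rad/s): [2.57, 2.57, 3.14, 3.14, 3.14, 3.14, 3.14].

## Interface

Orientations are given as a unit quaternion [w, x, y, z].
In Python, from plant import env gives the robot as it stands.
- The arm moves only by the shell command python3 -m creep 'ROWS' [OPENING] [FORCE]. ROWS is a JSON object of lists of equal length, an entry for each row: "travel": the shift along the world's x, y, z in mm, a list of three; "twist": the turn about the world's z in rad. A call has 1 to 12 rows; each row shifts and turns the commanded pose from where the row before left it; what a row does not reach is not made up. A row lasts 1/8 s, in which the tool goes at most 62.5 mm and 10.7 degrees, less where a joint would pass 70% of its speed; a pose out of reach is approached as far as the arm can. A call with a gripper value outside its range is refused whole. OPENING is the finger opening in mm, from 0 to 87, set as the call begins (- or left out, the last holds). The fingers move at their own pace and stop on an object; FORCE is the grip in N (left out, the last holds). Time passes only in rows, so rows that do not move let the fingers close. It gives the time, the measured TCP pose, the force, the opening and the grip force at its end, in the units of the state.
- env.read_state(): the state, without advancing time (a new reading comes with each control period).
- env.get_image(name): name is "scene" or "top"; returns the picture (384x512x3 uint8, red, green, blue); there is no depth.
- env.calibration(name): a dict with "K" (3x3 intrinsics, pixels), "k1" (the pictures are not rectified: a ray, as slopes to the right and down, at radius r is drawn at 1 + k1 r^2 times it, then the intrinsics apply), "T" (4x4, takes a point from camera to world coordinates). Camera axes: x right, y down, z forward; pixel columns grow to the right and rows downward; lengths in m; the calibration is good to about 2 mm. A picture is of the moment at which its call begins. calibration takes no time and is no camera call.
- env.close_job(): hands the job in; it is judged then, once.
Trained networks look in the newest picture that a camera, given by its name, has taken for a name from the list of things; names that differ only in an ending like _2 or _b are one class to them, and where a whole thing is asked for, a point or a joint stands for the part that bears it (a point fixed in the world has none). Each returns a list of dicts, best first, with "conf" (0 to 1); they miss things now and then, are a little off and sometimes report something else, mostly with a low value. They report only what shows in the picture. A call takes as long as a camera call.
- env.find_in(query, camera): "centre" ([x, y, z] in m, in world coordinates, good to about 4 mm: the middle of the surface that is visible of it).
- env.trace(query, camera): "pixels" (384x512 bool, what is visible of it).
The state is a dict: "time": time; "joints": joint angles; "joint_vel": joint speeds; "joint_efforts": joint torques, N m; "ee_pos": TCP position; "orientation": TCP orientation; "wrist_force": force on the tool from outside, world axes, zero at the start; "torque": the same for the moment, N m; "gripper_width": finger opening in m; "gripper_force": force on a finger pad.
Only numpy, scipy, OpenCV 4.12 (cv2) and the standard library are available. Lean on these libraries where they do the work, as an engineer would, in place of code of your own. Each camera call takes 0.05 s, during which the arm holds its last target. There are 200 camera calls.

## Task

Bring the undrilled lug of the casting under the drilling jig's guide plate and lock the rotary table there: take the thick index pin from its wooden block, stand it in the larger hole of the guide plate so that it rides on the fixture plate's face, and let go of it. Then turn the table by a push bar, clockwise seen from above, until the pin falls fully home into the undrilled lug's slot by its own weight, keep pressing the bar gently against the pin (about 10 N, never over 20) for a second to take up the play, and let go. Do not touch the pin while the slot is coming under it, and leave the slim pin, the spanner, the oil can and the mug where they are.

Things in the scene. Friction and masses are not known exactly. Their poses are not given: they have to be found in the camera images.
- turntable: rotary table of the jig: turns freely about its upright axis with an even drag (some 1.5 N at a push bar), stays where it is left. Three push bars 120 degrees apart. On it, clamped with three screws in arc slots, a round steel fixture plate, 170 mm across, 14 mm thick, top face 52 mm above the bench. Origin on the axis at bench height, z up, x straight away from bar_2, towards point station
- station (a point): nominal place of the undrilled lug's slot, at the plate's top, 76 mm from the axis; the plate is clamped by hand, so the slot really lies up to 8 degrees (11 mm) to either side. Slots: 3, 14 mm wide, open to the rim, cut through, 120 degrees apart. This point starts 40 to 97 degrees counter-clockwise (from above) of the guide hole; no other slot passes the hole on the way clockwise
- bar_1 (a point): point on a push bar: round level bar with a black sleeve 14 mm thick (96 to 132 mm from the axis), centre line 33 mm above the bench. The point is 114 mm from the axis, 60 degrees counter-clockwise of point station. Below the bars is only the jig's flat base plate, 14 mm thick.
- bar_2 (a point): same point of the bar straight across the axis from point station (180 degrees), on the side away from the guide when the station is under it
- bar_3 (a point): same point of the third bar, 60 degrees clockwise of point station
- guide (a point): centre of the larger hole (13 mm, chamfered) of the fixed guide plate, at its top, 90 mm above the bench, straight above the circle of the slots; x points away from the table's axis. It is 46 mm wide, 24 mm thick, from 41 mm inwards to 95 mm outwards of here, 14 mm above the fixture plate's face, its post outside the bars' sweep. The smaller hole 28 mm further in is the drill guide
- index_pin: thick steel index pin, 110 g: 12 mm shank, tip tapered to 7 mm, 53 mm to the underside of a 22 mm collar (4 mm thick), then a round grip 18 mm thick, 28 mm high. Origin at the tip, z up (middle of the grip at 71 mm). Loose in the guide, can lean a few degrees. Origin height above the bench: riding on the fixture plate 52 mm, fully home (collar on the guide plate) 37 mm, in the block 7 mm
- slim_pin: slim drill locating pin (8 mm shank, 42 mm long, 22 mm collar, 12 mm grip), in the block's other hole. Origin at its tip, z up
- pin_block: fixed wooden block 100 x 50 x 60 mm, origin at the centre of its underside, x along its length; two 14 mm holes, 25 mm either side of the centre along x, hold the two pins, either way round
- spanner: combination spanner, 225 mm long, lying on the bench; origin under its middle
- oil_can: red-brown oil can with a long bent spout, 187 mm high; origin under its base
- mug: white mug, 86 mm high; origin under its base
- hub (a point): top of the casting's centre bolt, on the table's axis, 86 mm above the bench. The light-metal casting bolted on the fixture plate has three arms with round lugs (24 mm, 9 mm high, 48 mm from the axis), each in line with one slot of the plate; two lugs have an 8 mm hole, the undrilled one is solid and belongs to the slot at point station

How it is judged:
On the way, in this order (a step that is already met when the one before it is completed fails the run):
1. the index pin stands free in the larger guide hole, riding on the fixture plate, the station still more than 22 mm away (horizontal distance between index_pin and guide below 0.006 m and height (world z) of index_pin between 0.048 and 0.055 m and contact force between the fingers and index_pin below 0.05 N and horizontal distance between station and guide above 0.022 m), for 0.2 s.
2. the pin is home in the slot and the table is pressed against it with more than 6 N (height (world z) of index_pin between 0.034 and 0.0395 m and horizontal distance between index_pin and guide below 0.006 m and horizontal distance between station and guide below 0.017 m and contact force between the fingers and turntable above 6 N), for 0.4 s.
At the end, for the whole second after the job is handed in: The index pin is in the larger guide hole, fully home (collar within 2.5 mm of the guide plate, tip within 6 mm of the hole's centre line, 0.12 rad of upright) in the undrilled lug's slot (station within 17 mm of the guide hole, set-up error included), table and pin at rest (height (world z) of index_pin between 0.034 and 0.0395 m and horizontal distance between index_pin and guide below 0.006 m and horizontal distance between station and guide below 0.017 m and angle between index_pin's own z axis and vertical below 0.12 rad and angular speed of turntable below 0.02 rad/s and linear speed of index_pin below 0.01 m/s); the robot touches nothing.
It fails at once if the table is pushed with more than 20 N (contact force between any of the fingers, the arm and turntable above 20 N).
It fails at once if the index pin is touched while the station is within 17 mm of the guide (horizontal distance between station and guide below 0.017 m and contact force between any of the fingers, the arm and index_pin above 0.5 N).
It fails at once if the slim pin, spanner, oil can or mug is moved more than 15 mm (distance of any of slim_pin, spanner, oil_can, mug from where it was at the start of the episode above 0.015 m).
It also fails if it takes over 67 s, if anything falls off the work surface, if the arm or the gripper's body presses on something with over 40 N, if the wrist force passes 120 N, or if a joint passes its speed limit or range.

## Working session

There is one attempt and no reset: what is moved stays moved. The work goes in short steps, Python scripts to look and compute and a shell command to move; the robot and the scene stay as the last step left them, time stands still between calls to the robot, and variables do not carry over. Pictures are saved under pics/ and viewed, at most 10 in all, crops included, and the job is handed in when it is done.

```bash
mkdir -p pics; ls; cat > h.py <<'E'
import numpy as np, cv2
from plant import env
def snap(cam,name):
    im=env.get_image(cam); cv2.imwrite('pics/'+name,im[:,:,::-1]); return im
def ray(cam,u,v):
    c=env.calibration(cam);K=np.array(c['K']);T=np.array(c['T'])
    d=np.array([(u-K[0,2])/K[0,0],(v-K[1,2])/K[1,1]]);s=d.copy()
    for _ in range(20): s=d/(1+c['k1']*(s@s))
    return T[:3,3],T[:3,:3]@np.array([s[0],s[1],1])
def atz(cam,u,v,z):
    o,d=ray(cam,u,v); return o+d*(z-o[2])/d[2]
def pix(cam,p):
    c=env.calibration(cam);K=np.array(c['K']);T=np.array(c['T'])
    q=T[:3,:3].T@(np.array(p)-T[:3,3]);s=q[:2]/q[2];s=s*(1+c['k1']*(s@s))
    return K[0,0]*s[0]+K[0,2],K[1,1]*s[1]+K[1,2]
E
python3 - <<'E'
from h import *
a=snap('scene','s0.png');b=snap('top','t0.png')
for n in ['index_pin','slim_pin','pin_block','hub','guide','bar_1','station','oil_can','mug','spanner']:
  for c in ['top','scene']:
    try: print(n,c,[(np.round(r['centre'],3).tolist(),round(r['conf'],2)) for r in env.find_in(n,c)][:4])
    except Exception as e: print(n,c,e)
s=env.read_state();print(s)
for c in ['top','scene']: print(np.round(env.calibration(c)['T'],3).tolist())
E
```

```text
pics
index_pin top [([0.454, 0.199, 0.09], 0.48)]
index_pin scene [([0.449, 0.213, 0.079], 0.68)]
slim_pin top [([0.499, 0.194, 0.069], 0.55)]
slim_pin scene [([0.496, 0.195, 0.072], 0.62)]
pin_block top [([0.474, 0.191, 0.059], 0.83), ([0.554, -0.083, 0.053], 0.42)]
pin_block scene [([0.46, 0.219, 0.049], 0.61)]
hub top [([0.554, -0.08, 0.053], 0.69), ([0.682, -0.333, 0.057], 0.28)]
hub scene [([0.554, -0.066, 0.057], 0.7)]
guide top [([0.591, -0.095, 0.048], 0.87)]
guide scene [([0.565, -0.076, 0.055], 0.89), ([0.682, -0.321, 0.045], 0.42)]
bar_1 top [([0.555, -0.087, 0.051], 0.98)]
bar_1 scene [([0.55, -0.063, 0.053], 0.78)]
station top [([0.556, -0.087, 0.049], 0.65)]
station scene [([0.551, -0.064, 0.053], 0.59)]
oil_can top [([0.683, -0.332, 0.058], 0.63)]
oil_can scene []
mug top [([0.334, 0.194, 0.036], 0.92)]
mug scene [([0.33, 0.2, 0.057], 0.93)]
spanner top [([0.539, -0.341, 0.008], 0.68)]
spanner scene [([0.544, -0.329, 0.014], 0.55)]
{'time': 1.1, 'joints': array([ 1.20812133,  0.32098425, -0.07009406,  1.45049271,  0.02258874,
        1.37081419, -0.05693612]), 'joint_v
[... 157 characters left out ...]
array([ 1.21019773e-03, -4.91116083e+01, -4.02933564e-01, -3.12777936e+01,
       -6.37971587e-02,  3.38251528e-02,  3.94853498e-05]), 'ee_pos': array([ 0.2391339 , -0.6044309 ,  0.23960038]), 'orientation': array([ 4.67835302e-05,  9.82309846e-01,  1.87262820e-01, -9.13513042e-06]), 'wrist_force': array([ 0.67910199,  0.03091277, -0.44760402]), 'torque': array([-0.02577632,  0.02387947,  0.07128914]), 'gripper_force': 0.0, 'gripper_width': 0.08751469800398738}
[[0.003, -0.981, 0.194, 0.256], [-1.0, -0.004, -0.003, -0.084], [0.004, -0.194, -0.981, 1.291], [0.0, 0.0, 0.0, 1.0]]
[[-0.846, -0.32, 0.426, 0.035], [-0.533, 0.489, -0.69, 0.716], [0.013, -0.811, -0.585, 0.745], [0.0, 0.0, 0.0, 1.0]]
```

View pics/t0.png

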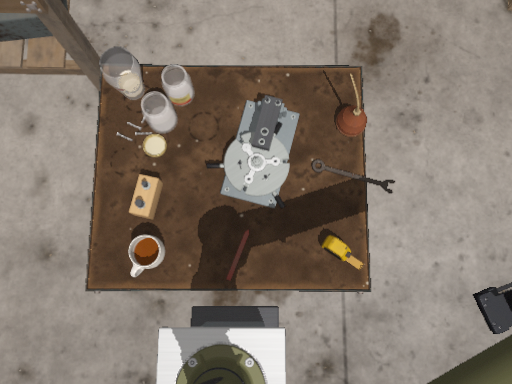

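View pics/s0.png

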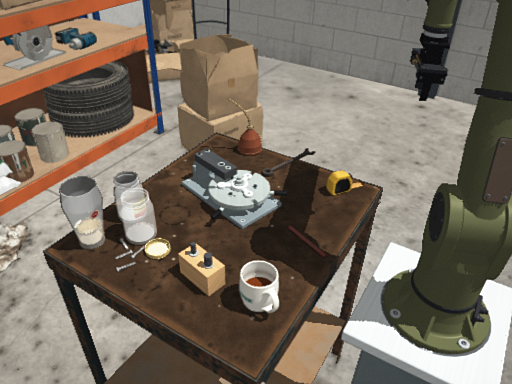

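The top view shows the jig at about (257,163), the guide plate towards (265,120), bars near (213,164), (278,202) and one under or near the guide plate, and the pin block at (145,196). The mug, glass jars and spanner are clear of all of these. I'll zoom in next.

```bash
python3 - <<'E'
from h import *
t=cv2.imread('pics/t0.png');s=cv2.imread('pics/s0.png')
A=cv2.resize(t[90:215,200:305],None,fx=4.7,fy=4.7,interpolation=cv2.INTER_CUBIC)
B=cv2.resize(t[165:225,120:170],(300,360),interpolation=cv2.INTER_CUBIC)[:290]
C=cv2.resize(s[235:295,170:230],(300,297),interpolation=cv2.INTER_CUBIC)
H=A.shape[0];R=np.zeros((H,300,3),np.uint8);R[:290]=B;R[290:587]=C[:H-290]
cv2.imwrite('pics/z0.png',np.hstack([A,R]));print(A.shape)
for n,z in [('index_pin',.106),('slim_pin',.09)]:
  m=env.trace(n,'top')
  for r in m[:2]:
    v,u=np.nonzero(r['pixels']);print(n,r['conf'],u.min(),u.max(),v.min(),v.max(),len(u))
E
```

```text
(588, 494, 3)
index_pin 0.5 134 143 200 208 67
slim_pin 0.63 141 150 182 189 57
```

View pics/z0.png

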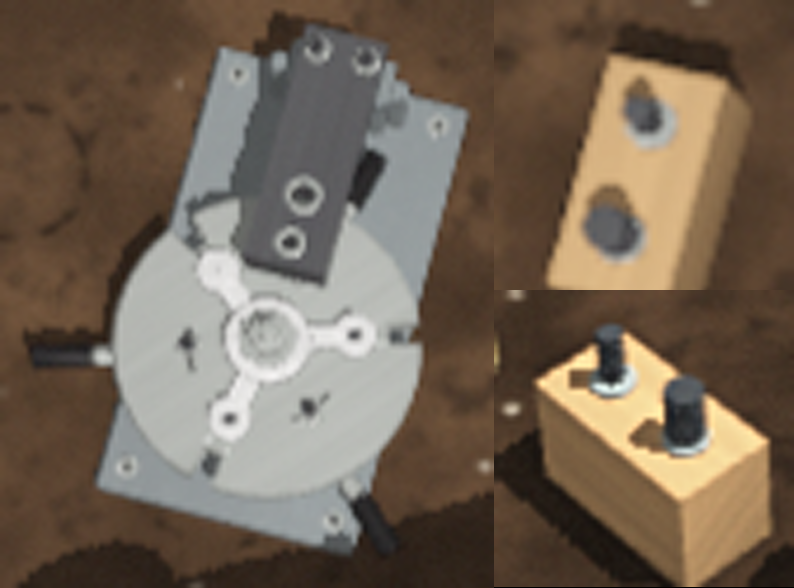

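The zoomed crop settles several points:
- **Thick pin:** it is the lower one, nearer the robot, at about (140,203) full-frame.
- **Undrilled lug:** it is at upper left (245,147), with its slot to the left of the guide plate.
- **Larger hole:** (264.5,131.5).
- **Bars:** bar_1 is on the left, bar_2 at lower right, and bar_3 at upper right.

Next I'll measure these.

```bash
cat > fit.py <<'E'
from h import *
from scipy.optimize import minimize
def cyl(x,y,zs):
    a=np.linspace(0,2*np.pi,24,endpoint=False);P=[]
    for z,r in zs: P+= [(x+r*np.cos(t),y+r*np.sin(t),z) for t in a]
    return np.array(P)
def sil(cam,x,y,segs,S=8):
    im=np.zeros((384*S//1,512*S//1),np.uint8) if 0 else None
    out=[]
    for zs in segs: out.append(cv2.convexHull(np.array([pix(cam,p) for p in cyl(x,y,zs)],np.float32)))
    return out
def cen(cam,x,y,segs,S=16):
    h=sil(cam,x,y,segs);a=np.vstack(h)[:,0];lo=np.floor(a.min(0))-1;sz=((np.ceil(a.max(0))+1-lo)*S).astype(int)
    im=np.zeros((sz[1],sz[0]),np.uint8)
    for k in h: cv2.fillConvexPoly(im,np.round((k[:,0]-lo)*S+S/2).astype(np.int32),1)
    v,u=np.nonzero(im);return np.array([u.mean(),v.mean()])/S+lo-.5,len(u)/S/S
def locate(cam,c,segs,x0):
    x=np.array(x0,float)
    for _ in range(5):
        f0=cen(cam,*x,segs)[0];J=np.array([(cen(cam,*(x+d),segs)[0]-f0)/.01 for d in np.eye(2)*.01]).T
        x=x+np.linalg.solve(J,np.array(c)-f0)
    return x
def dark(im,u,v,r,th):
    g=im.astype(int);sub=g[v-r:v+r+1,u-r:u+r+1]
    return sub
def pin(tz): return [[(tz+.053,.011),(tz+.057,.011)],[(tz+.057,.009),(tz+.085,.009)]]
E
python3 - <<'E'
from fit import *
env.get_image('top');env.get_image('scene')
for cam in ['top','scene']:
  for n in ['index_pin','slim_pin']:
    for r in env.trace(n,cam)[:1]:
      v,u=np.nonzero(r['pixels']);c=(u.mean(),v.mean())
      segs=pin(.007) if n=='index_pin' else [[(.06,.011),(.064,.011)],[(.064,.006),(.09,.006)]]
      x=locate(cam,c,segs,(.46,.2));print(n,cam,np.round(c,1),len(u),cen(cam,*x,segs)[1],np.round(x,4))
t=cv2.imread('pics/t0.png');g=cv2.cvtColor(t,cv2.COLOR_BGR2GRAY).astype(float)
for nm,(u,v) in {'guide':(264.5,131.5),'drill':(261.8,141.5)}.items():
  sub=g[int(v)-5:int(v)+6,int(u)-5:int(u)+6]
  print(sub.astype(int) if nm=='guide' else '')
  yy,xx=np.mgrid[int(v)-5:int(v)+6,int(u)-5:int(u)+6]
  w=np.clip(sub-np.median(sub)-15,0,None)*((xx-u)**2+(yy-v)**2<25);c=(w*xx).sum()/w.sum(),(w*yy).sum()/w.sum()
  print(nm,c,atz('top',*c,.090))
f=lambda x,y:(200+x/4.7-.4,90+y/4.7-.4)
for nm,p,z in [('hub',(265,332),.086),('lug',(213,268),.07),('lugR',(354,334),.07),('lugB',(229,418),.07),('slotmouthL',(200,215),.052),('slotR',(400,334),.052),('slotB',(211,464),.052),('bar1',(65,355),.037),('bar3',(366,180),.037),('bar2',(372,520),.037),('plateL',(113,340),.052),('plateR',(421,345),.052),('plateB',(270,497),.052)]:
  print(nm,np.round(atz('top',*f(*p),z),4))
E
```

```text
index_pin scene [208.1 260.2] 162 142.4375 [0.453  0.2034]
[[ 94  94  96  94  92  93  92  92  92  92  91]
 [ 94  94  96 101 120 132 128 102  93  92  92]
 [ 93  97 117 155 160 146 153 154 116  92  92]
 [ 94 108 146 168 144 109 126 156 159 114  91]
 [ 93 120 161 120  68  66  65  99 160 142  91]
 [ 96 125 167  70  72  63  56  74 134 154  93]
 [ 95 117 155 105  88  83  74  95 155 138  93]
 [ 97 103 132 156 132 118 124 153 165 104  93]
 [ 97  95 110 155 164 162 165 172 134  92  92]
 [ 96  93  94 107 145 153 154 140  93  92  93]
 [ 96  94  94  92  92  91  92  92  91  94  92]]
guide (np.float64(264.2769528728212), np.float64(131.3208521626856)) [ 0.63553229 -0.10476136  0.09      ]

drill (np.float64(261.3872340425532), np.float64(141.2609929078014)) [ 0.60928971 -0.09745596  0.09      ]
hub [ 0.5607 -0.0839  0.086 ]
lug [ 0.6007 -0.0554  0.07  ]
lugR [ 0.5639 -0.1324  0.07  ]
lugB [ 0.5169 -0.0647  0.07  ]
slotmouthL [ 0.6363 -0.0475  0.052 ]
slotR [ 0.5685 -0.1585  0.052 ]
slotB [ 0.495  -0.0548  0.052 ]
bar1 [0.5594 0.0274 0.037 ]
bar3 [ 0.6619 -0.1408  0.037 ]
bar2 [ 0.4669 -0.1432  0.037 ]
plateL [ 5.644e-01 -2.000e-04  5.200e-02]
plateR [ 0.5623 -0.17    0.052 ]
plateB [ 0.4769 -0.087   0.052 ]
```

```bash
python3 -m creep '{"travel":[[33,44,0],[33,44,0],[33,44,0],[33,44,0],[33,44,0],[33,44,0],[33,44,0],[30,42,0]],"twist":[0,0,0,0,0,0,0,0]}' 50 30
python3 -m creep '{"travel":[[-6,56,-8],[-6,56,-8],[-6,56,-8],[-6,56,-8],[-6,56,-8],[-6,56,-8],[-6,56,-8],[-6,56,-14],[0,0,0]],"twist":[0,0,0,0,0,0,0,0,0]}'
```

```text
time: 2.5
ee_pos: [0.5012, -0.2527, 0.2399]
orientation: [0.0, 0.982, 0.187, 0.0]
wrist_force: [1.1, -0.1, 0.4]
gripper_width: 0.0501
gripper_force: 0.0
time: 3.62
ee_pos: [0.45, 0.1986, 0.1692]
orientation: [-0.001, 0.981, 0.192, -0.0]
wrist_force: [0.5, 0.2, -0.1]
gripper_width: 0.0502
gripper_force: 0.0
```

```bash
python3 - <<'E'
from fit import *
print(env.read_state()['ee_pos'],env.read_state()['joints'])
for cam in ['scene','top']:
  snap(cam,cam+'1.png')
  for n in ['index_pin','slim_pin']:
    for r in env.trace(n,cam)[:1]:
      v,u=np.nonzero(r['pixels']);c=(u.mean(),v.mean())
      segs=pin(.007) if n=='index_pin' else [[(.06,.011),(.064,.011)],[(.064,.006),(.09,.006)]]
      x=locate(cam,c,segs,(.46,.2));print(n,cam,r['conf'],np.round(c,1),len(u),cen(cam,*x,segs)[1],np.round(x,4))
x=locate('top',(138.7,204.1),pin(.007),(.46,.2));print(x)
E
```

```text
[0.44997901 0.19862    0.16920494] [ 0.30391088  0.08224288 -0.79658554  1.90209962  0.06086459  1.18286859
 -1.69898188]
index_pin scene 0.52 [208.  259.9] 103 142.3046875 [0.4536 0.2028]
slim_pin scene 0.64 [193.5 250.3] 84 103.51953125 [0.5012 0.1935]
index_pin top 0.63 [140.6 205.7] 37 80.3359375 [0.4461 0.2036]
[0.45009866 0.20857923]
```

```bash
python3 -m creep '{"travel":[[2,6,-15],[0,0,-30],[0,0,-25],[0,0,-15],[0,0,0]],"twist":[0,0,0,0,0]}' && python3 -m creep '{"travel":[[0,0,0],[0,0,0],[0,0,0],[0,0,0]],"twist":[0,0,0,0]}' 0 30
```

```text
time: 4.55
ee_pos: [0.4533, 0.1993, 0.0833]
orientation: [-0.0, 0.982, 0.187, -0.001]
wrist_force: [-0.0, -0.3, 0.5]
gripper_width: 0.0499
gripper_force: 0.0
time: 5.05
ee_pos: [0.4539, 0.2026, 0.0857]
orientation: [-0.002, 0.982, 0.188, 0.001]
wrist_force: [-4.5, 8.2, 3.1]
gripper_width: 0.0182
gripper_force: 10.5
```

```bash
python3 -m creep '{"travel":[[0,0,0],[0,0,10],[0,0,25],[0,0,40],[0,0,40],[0,0,0]],"twist":[0,0,0,0,0,0]}' && python3 -m creep '{"travel":[[30,-45,0],[30,-52,0],[30,-52,0],[30,-52,0],[30,-52,0],[28,-52,0],[0,0,0],[0,0,0]],"twist":[0,0,0,0,0,0,0,0]}'
python3 - <<'E'
from fit import *
s=env.read_state();print(s['ee_pos'],s['joints'])
for cam in ['scene','top']:
  snap(cam,cam+'2.png')
t=cv2.imread('pics/scene2.png');c=pix('scene',s['ee_pos']-[0,0,.03]);print(c,pix('top',s['ee_pos']-[0,0,.05]))
u,v=map(int,c)
A=cv2.resize(t[v-55:v+55,u-55:u+55],(550,550),interpolation=cv2.INTER_CUBIC);cv2.imwrite('pics/z2.png',A);print(u-55,v-55)
E
```

```text
time: 5.8
ee_pos: [0.456, 0.2004, 0.2026]
orientation: [0.0, 0.982, 0.187, 0.003]
wrist_force: [0.0, -0.3, -1.0]
gripper_width: 0.0171
gripper_force: 29.7
time: 6.8
ee_pos: [0.6313, -0.1048, 0.1979]
orientation: [-0.001, 0.982, 0.187, -0.001]
wrist_force: [0.0, 1.2, -2.0]
gripper_width: 0.0173
gripper_force: 29.7
[ 0.63129865 -0.10481848  0.19785049] [ 0.56245388  0.37643827 -0.56180579  1.51533542  0.20254162  1.31149616
 -1.21436063]
(np.float64(221.72443310277794), np.float64(140.58596738346142)) (np.float64(264.71836307763664), np.float64(125.76392770965742))
166 85
```

View pics/z2.png

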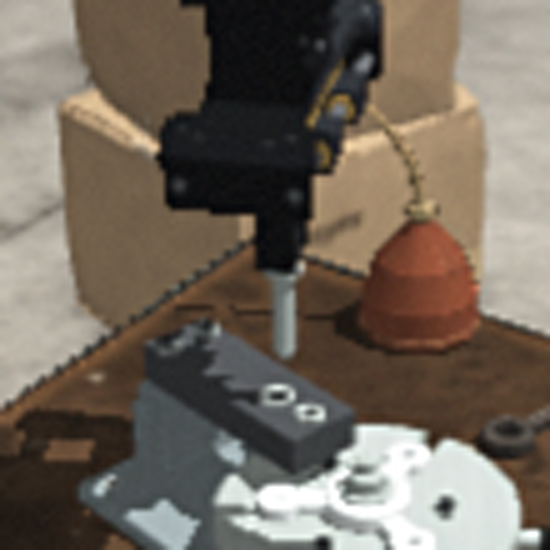

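The pin hangs nearly upright in the fingers, with its tip at crop (285,356). The larger guide hole is at crop (276,395) and the drill hole at (312,412). I'll work out the offset in this same view.

```bash
python3 - <<'E'
from fit import *
s=env.read_state();e=s['ee_pos'];print(e,s['wrist_force'])
f=lambda x,y:(166+x/5-.4,85+y/5-.4)
print('guide',atz('scene',*f(276,395),.09),'drill',atz('scene',*f(312,412),.09))
t=cv2.imread('pics/scene2.png').astype(int);g=t.sum(2)/3
# pin shank centre columns per row: brightness-weighted
for z in (.122,.13,.145): print(z,np.round(pix('scene',[e[0],e[1],z]),2))
print(g[143:159,214:232].astype(int))
print(g[158:172,214:236].astype(int))
b=cv2.imread('pics/top2.png');u,v=map(int,pix('top',[e[0],e[1],.1]));
print(cv2.cvtColor(b,cv2.COLOR_BGR2GRAY)[v-8:v+14,u-10:u+11],u,v)
E
```

```text
[ 0.6315247  -0.10330029  0.19893549] [-0.09346909  1.40498601 -0.92357023]
guide [ 0.6385052  -0.10722894  0.09      ] drill [ 0.61157619 -0.10393226  0.09      ]
0.122 [221.74 155.25]
0.13 [221.67 152.78]
0.145 [221.54 148.08]
[[ 54  53  54  56  64  70  82  99 104 123 141  71  60  59  55  55  52  53]
 [ 57  53  54  57  63  70  83 102 114 147 151  70  59  61  58  57  55  54]
 [ 64  63  65  66  69  71  82 103 117 152 149  73  57  61  63  59  56  53]
 [ 73  74  74  74  69  72  83 103 118 151 150  74  56  61  60  61  57  55]
 [ 45  42  42  40  40  41  64 103 121 150 147  64  56  60  58  56  57  55]
 [ 59  66  64  64  65  60  75 105 118 151 149  76  53  39  34  34  32  29]
 [ 57  58  62  59  61  58  75 103 118 150 152  82  62  56  54  51  50  51]
 [ 59  54  53  56  56  57  76 105 118 149 150  86  62  59  58  56  55  55]
 [ 61  57  56  56  59  63  78 103 120 149 151  82  58  61  57  58  56  54]
 [ 72  62  60  64  63  64  81 103 118 150 152  80  56  59  58  57  56  54]
 [ 90  77  66  62  62  62  75 103 118 149 150  79  58  57  57  60  59  55]
 [ 96  92  81  66  56  57  73 103 122 154 152 
[... 2899 characters left out ...]
6  97  99 103 102 104 105 106 106 106 107 107 110 110
  109 110 111]
 [ 91  93  94  97  98  98 100 102 104 104 104 106 105 106 108 108 109 110
  112 110 112]
 [ 90  91  94  96  97  98  98 101 104 105 105 106 107 108 108 109 109 109
  109 109 112]
 [ 92  93  96  95  96  98  99 101 103 104 103 107 107 107 107 108 109 110
  110 110 110]
 [ 89  93  95  96  97  98 100 100 103 103 104 106 107 107 107 109 110 110
  108 111 112]
 [ 91  92  94  96  96  98  99 101 103 104 104 106 107 107 108 109 110 111
  109 110 110]
 [ 90  93  92  96  97  98  99 101 103 104 104 106 107 106 108 109 109 109
  108 110 111]
 [ 90  92  94  96  97  97  99 100 103 103 104 106 106 107 108 109 109 111
  108 110 111]] 263 131
```

```bash
python3 -m creep '{"travel":[[4,-2.5,-12],[0,0,-10],[0,0,0],[0,0,0]],"twist":[0,0,0,0]}'
python3 - <<'E'
from fit import *
s=env.read_state();e=s['ee_pos'];print(e,s['wrist_force'])
t=snap('scene','scene3.png');e2=env.read_state()['ee_pos'];print(e2)
A=cv2.resize(t[130:180,195:250,::-1],None,fx=11,fy=11,interpolation=cv2.INTER_CUBIC);cv2.imwrite('pics/z3.png',A)
g=t.sum(2)/3;print(g[150:169,216:230].astype(int))
for z in (.09,.1): print(pix('scene',[e[0],e[1],z]),pix('scene',[e[0]+.001,e[1],z]),pix('scene',[e[0],e[1]+.001,z]))
E
```

```text
time: 7.4
ee_pos: [0.6361, -0.1078, 0.1776]
orientation: [0.0, 0.982, 0.187, -0.0]
wrist_force: [-0.5, -0.4, -1.1]
gripper_width: 0.017
gripper_force: 29.7
[ 0.63611777 -0.10779265  0.1775929 ] [-0.53680254 -0.44082797 -1.05663937]
[ 0.63632052 -0.10785113  0.17786761]
[[ 52  54  55  71 102 111 141 151 101  64  62  62  59  55]
 [ 55  55  60  75 104 117 142 150 104  61  62  61  59  57]
 [ 62  62  64  83 114 116 142 149 103  58  59  57  60  56]
 [ 66  61  61  73  98 113 142 148 101  55  56  60  58  62]
 [ 82  64  60  67  93 114 143 152 100  57  57  58  60  59]
 [ 94  87  70  68  92 114 142 149 101  54  55  58  56  58]
 [ 96  96  89  90  93 114 142 150  98  53  53  56  58  59]
 [ 91  94  94  95  99 117 146 150  98  55  53  52  56  56]
 [ 93  94  92  95 101 112 141 150 102  57  55  60  60  58]
 [ 91  92  89  93  99 115 144 154 111  67  66  66  64  61]
 [ 94  94  90  91  96 117 152 163 111  86  80  71  62  56]
 [ 92  92  91  90  98 111 122 114  92  90  93  86  73  62]
 [ 49  62  91 116 167 203 215 175 123  88  90  95  91  78]
 [ 36  51  80  73  79  91 102 147 190 100  86  89  91  93]
 [ 45  55  77  71  59  48  61 143 202  96  82  88  89  89]
 [ 89  91 116 158 164 166 164 155 129  95 108 112 110  97]
 [ 97  95 100 111 114 114 107 104 109 179 225 194 164 179]
 [ 86  94  93  91  92  92  93  91 108 167 188 111  94 161]
 [ 57  80  95  95  95  93  92  91  91 131 189 167 184 218]]
(np.float64(221.6067183173101), np.float64(163.7609492132931)) (np.float64(221.31702543769399), np.float64(163.6556852848351)) (np.float64(221.40208928545985), np.float64(163.92134027884538))
(np.float64(221.5190718089493), np.float64(160.76382205147263)) (np.float64(221.22802104360383), np.float64(160.65913668558332)) (np.float64(221.31339840286222), np.float64(160.92326125115756))
```

View pics/z3.png

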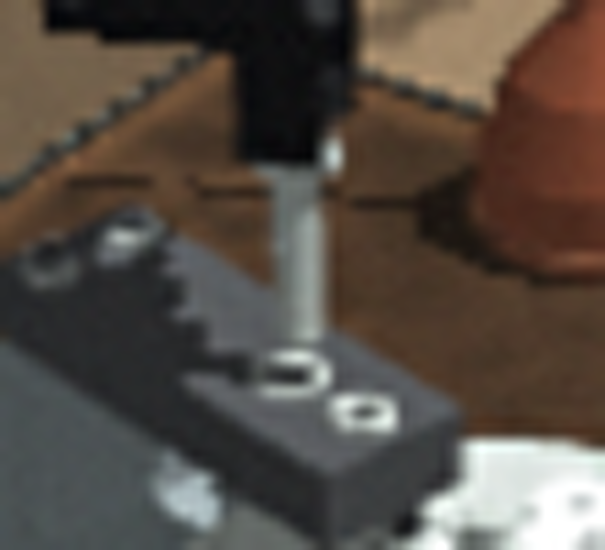

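The pin tip sits just above and behind the hole: tip at crop (300,335), hole centre at (293,372). The chamfer gives about 5 mm of capture, so I'll shift slightly and lower gently.

```bash
python3 -m creep '{"travel":[[1,1.5,0],[0,0,-4],[0,0,-4],[0,0,-4],[0,0,-3],[0,0,0]],"twist":[0,0,0,0,0,0]}' - 20
```

```text
time: 8.2
ee_pos: [0.6373, -0.1065, 0.1623]
orientation: [0.0, 0.982, 0.187, 0.0]
wrist_force: [1.3, -0.5, -1.7]
gripper_width: 0.0173
gripper_force: 19.8
```

```bash
python3 -m creep '{"travel":[[0,0,-3],[0,0,-3],[0,0,-3],[0,0,-2],[0,0,0]],"twist":[0,0,0,0,0]}'
```

```text
time: 8.82
ee_pos: [0.6372, -0.1065, 0.1513]
orientation: [0.0, 0.982, 0.187, -0.0]
wrist_force: [1.7, -0.6, -1.6]
gripper_width: 0.0176
gripper_force: 19.7
```

```bash
python3 -m creep '{"travel":[[0,0,-4],[0,0,-4],[0,0,-4],[0,0,-3],[0,0,0]],"twist":[0,0,0,0,0]}'
```

```text
time: 9.45
ee_pos: [0.6369, -0.1064, 0.1361]
orientation: [-0.0, 0.982, 0.187, -0.0]
wrist_force: [2.4, -0.7, -1.8]
gripper_width: 0.0176
gripper_force: 19.8
```

```bash
python3 -m creep '{"travel":[[0,0,-2],[0,0,-2],[0,0,-1],[0,0,0]],"twist":[0,0,0,0]}'
```

```text
time: 9.95
ee_pos: [0.637, -0.1064, 0.1314]
orientation: [-0.0, 0.982, 0.187, -0.0]
wrist_force: [1.2, -0.2, -2.0]
gripper_width: 0.0175
gripper_force: 19.8
```

```bash
python3 -m creep '{"travel":[[0,0,0],[0,0,0],[0,0,0],[0,0,0]],"twist":[0,0,0,0]}' 45 && python3 -m creep '{"travel":[[0,0,10],[0,0,30],[0,0,40],[0,0,0],[-60,0,10],[-60,0,0],[0,0,0]],"twist":[0,0,0,0,0,0,0]}'
python3 - <<'E'
from fit import *
t=snap('scene','scene4.png');b=snap('top','top4.png')
A=cv2.resize(t[110:210,160:280,::-1],(600,500),interpolation=cv2.INTER_CUBIC);cv2.imwrite('pics/z4.png',A)
r=env.find_in('index_pin','scene');print(r[:2]);r=env.find_in('index_pin','top');print(r[:2])
print(env.read_state()['joints'])
E
```

```text
time: 10.45
ee_pos: [0.6371, -0.1064, 0.1317]
orientation: [0.0, 0.982, 0.187, -0.0]
wrist_force: [-0.9, -0.3, 0.4]
gripper_width: 0.0436
gripper_force: 0.0
time: 11.32
ee_pos: [0.5123, -0.1069, 0.2202]
orientation: [0.001, 0.982, 0.186, -0.003]
wrist_force: [0.8, -0.2, 0.5]
gripper_width: 0.045
gripper_force: 0.0
[{'centre': [0.6346, -0.0982, 0.117], 'conf': 0.6}]
[]
[ 0.701814    0.10755738 -0.58352358  1.75816694  0.06117899  1.29242552
 -1.08950248]
```

View pics/z4.png

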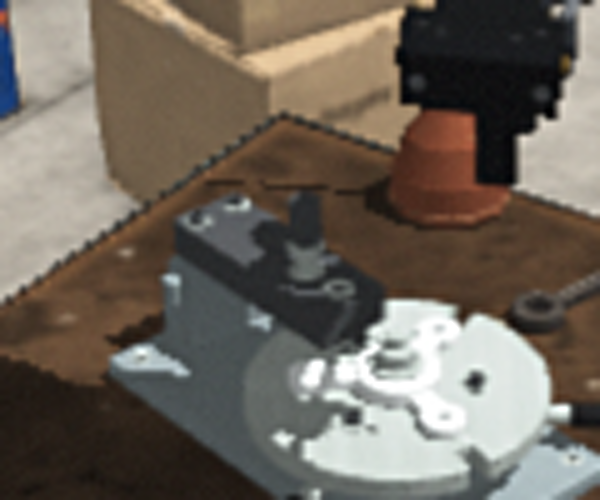

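The pin stands in the larger hole with its collar clear above the plate (crop (305,265)), so it is riding on the face. The table hasn't moved. Now I'll go beside bar_2.

```bash
python3 -m creep '{"travel":[[-14,-35,0],[-13,-35,-20],[0,0,-50],[0,0,-50],[0,0,-40],[0,0,-20],[0,0,0],[0,0,0]],"twist":[0.09,0.08,0,0,0,0,0,0]}' 0 20
python3 - <<'E'
from fit import *
s=env.read_state();print(s['ee_pos'],s['wrist_force'],s['gripper_width'])
b=snap('top','top5.png')
A=cv2.resize(b[100:230,200:310,::-1],None,fx=4.6,fy=4.6,interpolation=cv2.INTER_CUBIC);cv2.imwrite('pics/z5.png',A)
E
```

```text
time: 12.52
ee_pos: [0.4917, -0.1764, 0.0424]
orientation: [0.0, 0.963, 0.27, 0.001]
wrist_force: [1.0, -0.3, -0.2]
gripper_width: 0.0006
gripper_force: 0.0
[ 0.4917344  -0.17643693  0.04238468] [ 0.97648102 -0.33607509 -0.23750828] 0.0005765183413800444
```

```bash
python3 - <<'E'
import numpy as np
ax=np.array([.563,-.086]);p=np.array([.4917,-.1764])
def P(t,d=.022):
    t=np.radians(t);return ax+.110*np.array([np.cos(t),np.sin(t)])+d*np.array([-np.sin(t),np.cos(t)])
print('approach',np.round((P(211.5,.026)-p)*1e3,1),'contact+',np.round((P(211.5)-P(211.5,.026))*1e3,1))
th=np.arange(211.5,155,-4)
for a,b in zip(th[:-1],th[1:]): print(b,np.round((P(b)-P(a))*1e3,1),end='  ')
E
```

```text
approach [-8.9 10.8] contact+ [-2.1  3.4]
207.5 [-5.1  5.9]  203.5 [-4.7  6.3]  199.5 [-4.2  6.6]  195.5 [-3.8  6.9]  191.5 [-3.3  7.1]  187.5 [-2.8  7.3]  183.5 [-2.3  7.5]  179.5 [-1.7  7.6]  175.5 [-1.2  7.7]  171.5 [-0.7  7.8]  167.5 [-0.1  7.8]  163.5 [0.4 7.8]  159.5 [1.  7.8]  155.5 [1.5 7.7]
```

```bash
python3 -m creep '{"travel":[[-4,5,0],[-4,5,0],[-1,2,0],[-1,1.5,0],[-1,1.5,0],[0,0,0]],"twist":[0,0,0,0,0,0]}'
python3 -m creep '{"travel":[[-1,1,0],[-1,1,0],[-2,2,0],[-2.5,3,0],[-2.5,3,0],[-2.4,3.1,0],[-2.3,3.2,0],[0,0,0]],"twist":[0,0,0,-0.035,-0.035,-0.035,-0.035,0]}'
```

```text
time: 13.32
ee_pos: [0.4791, -0.1614, 0.0416]
orientation: [0.0, 0.963, 0.27, -0.0]
wrist_force: [-0.1, 0.2, 0.0]
gripper_width: 0.0004
gripper_force: 0.0
time: 14.32
ee_pos: [0.4648, -0.1446, 0.0415]
orientation: [-0.0, 0.979, 0.202, -0.001]
wrist_force: [0.5, -0.3, 0.4]
gripper_width: 0.0003
gripper_force: 0.3
```

```bash
python3 - <<'E'
from fit import *
b=snap('top','top6.png')
A=cv2.resize(b[90:220,200:310,::-1],None,fx=4.6,fy=4.6,interpolation=cv2.INTER_CUBIC)
o=cv2.resize(cv2.imread('pics/t0.png')[90:220,200:310],(240,284))
c=snap('scene','scene6.png')[120:220,170:290,::-1];c=cv2.resize(c,(280,233),interpolation=cv2.INTER_CUBIC)
R=np.zeros((A.shape[0],280,3),np.uint8);R[:284,:240]=o;R[290:523]=c
cv2.imwrite('pics/z6.png',np.hstack([A,R]));print(A.shape,env.read_state()['ee_pos'])
E
```

```text
(598, 506, 3) [ 0.4646616  -0.14475635  0.0413156 ]
```

View pics/z6.png

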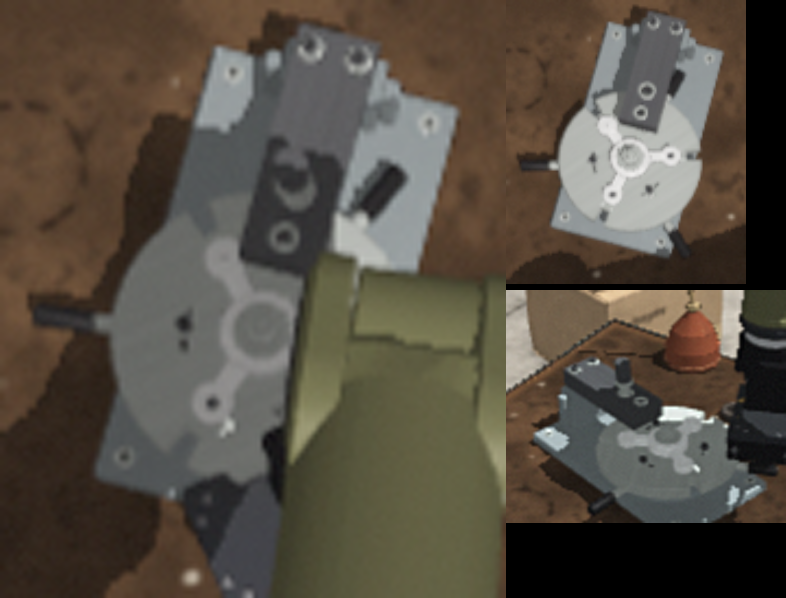

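Bar_1 has swung to crop (65,315), so the table has turned about 9° and the finger is in contact. The pin is still in the guide. About 42° remain, so I'll do 30° coarsely first.

```bash
python3 -m creep '{"travel":[[-1.5,2.5,0],[-2.5,4.5,0],[-3.2,6.4,0],[-2.7,7,0],[-2.3,7.1,0],[-1.8,7.3,0],[-1.3,7.4,0],[-0.8,7.4,0],[-0.3,5,0],[-0.1,3,0],[0,0,0]],"twist":[-0.025,-0.045,-0.065,-0.065,-0.065,-0.065,-0.065,-0.065,-0.04,-0.02,0]}'
python3 - <<'E'
from fit import *
e=env.read_state()['ee_pos'];print(e,np.degrees(np.arctan2(e[1]+.086,e[0]-.563))%360,np.hypot(e[1]+.086,e[0]-.563))
b=snap('top','top7.png')
A=cv2.resize(b[90:220,200:310,::-1],None,fx=4.6,fy=4.6,interpolation=cv2.INTER_CUBIC)
c=snap('scene','scene7.png')[120:220,170:290,::-1];c=cv2.resize(c,(280,233),interpolation=cv2.INTER_CUBIC)
R=np.zeros((A.shape[0],280,3),np.uint8);R[290:523]=c
cv2.imwrite('pics/z7.png',np.hstack([A,R]))
E
```

```text
time: 15.8
ee_pos: [0.4486, -0.0873, 0.0414]
orientation: [-0.0, 0.998, -0.056, -0.0]
wrist_force: [-0.8, -1.3, -0.1]
gripper_width: 0.0
gripper_force: 0.3
[ 0.44855954 -0.08727153  0.04141497] 180.6365763961284 0.11444751963992919
```

View pics/z7.png

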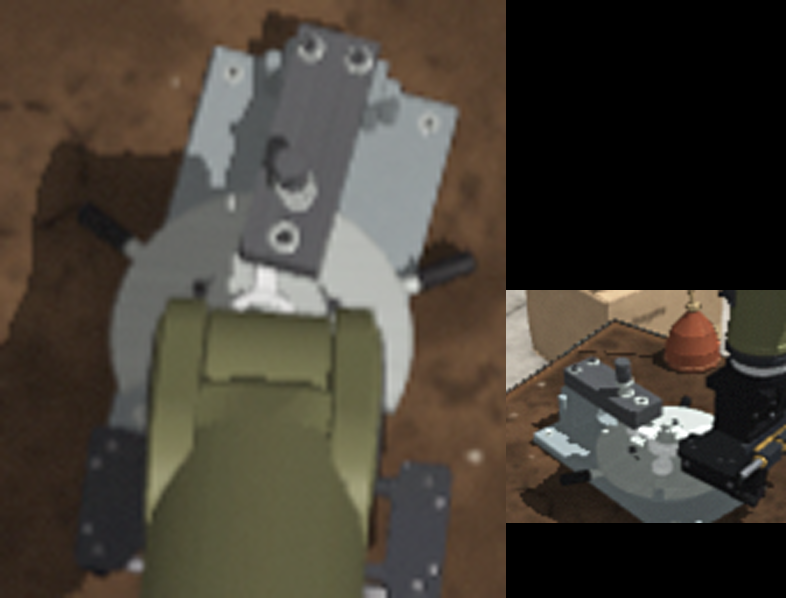

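The arm of the undrilled lug (crop (265,280)) has gone under the guide plate, bar_1 is at (105,222), and about 10–12° remain. Now I'll proceed slowly.

```bash
python3 -m creep '{"travel":[[0.1,1.5,0],[0.1,1.5,0],[0.1,1.5,0],[0.1,1.5,0],[0.1,1.5,0],[0.1,1.5,0],[0.1,1.5,0],[0.1,1,0]],"twist":[-0.013,-0.013,-0.013,-0.013,-0.013,-0.013,-0.013,-0.01]}'
```

```text
time: 16.9
ee_pos: [0.4498, -0.0758, 0.0416]
orientation: [-0.0, 0.994, -0.107, 0.0]
wrist_force: [-1.6, -1.8, -0.5]
gripper_width: 0.0005
gripper_force: 1.0
```

```bash
python3 -m creep '{"travel":[[0.1,1,0],[0.1,1,0],[0.1,1,0]],"twist":[-0.009,-0.009,-0.009]}'
```

```text
time: 17.27
ee_pos: [0.4501, -0.0729, 0.0416]
orientation: [0.0, 0.993, -0.121, 0.0]
wrist_force: [-1.7, -2.2, -0.4]
gripper_width: 0.0006
gripper_force: 1.0
```

```bash
python3 -m creep '{"travel":[[0.2,1,0],[0.2,1,0],[0.2,1,0]],"twist":[-0.009,-0.009,-0.009]}'
```

```text
time: 17.65
ee_pos: [0.4507, -0.0699, 0.0416]
orientation: [0.0, 0.991, -0.134, -0.0]
wrist_force: [-2.3, -1.6, -0.2]
gripper_width: 0.0001
gripper_force: 1.0
```

```bash
python3 -m creep '{"travel":[[0.2,1,0],[0.2,1,0]],"twist":[-0.009,-0.009]}'
```

```text
time: 17.9
ee_pos: [0.4513, -0.0678, 0.0417]
orientation: [-0.0, 0.99, -0.143, 0.0]
wrist_force: [-2.0, -0.9, 0.3]
gripper_width: 0.0007
gripper_force: 0.8
```

```bash
python3 -m creep '{"travel":[[0.2,1,0],[0.2,1,0]],"twist":[-0.009,-0.009]}'
```

```text
time: 18.15
ee_pos: [0.4516, -0.066, 0.0417]
orientation: [0.0, 0.988, -0.152, 0.0]
wrist_force: [-1.9, -1.1, 0.3]
gripper_width: 0.0007
gripper_force: 0.9
```

```bash
python3 -m creep '{"travel":[[0.2,1,0],[0.2,1,0]],"twist":[-0.009,-0.009]}'
```

```text
time: 18.4
ee_pos: [0.452, -0.064, 0.0417]
orientation: [0.0, 0.987, -0.161, 0.0]
wrist_force: [-1.3, -1.5, 1.1]
gripper_width: 0.0002
gripper_force: 0.9
```

```bash
cat > ph.py <<'E'
from fit import *
t=env.get_image('scene')
a=cv2.imread('pics/scene4.png')
g=t.sum(2)/3;g4=a.sum(2)/3
# top edge of grip: column profile around pin
c=pix('scene',[.637,-.1064,.137]);u=int(round(c[0]))
print('ride top',c,'home top',pix('scene',[.637,-.1064,.122]))
print(g4[143:170,u-1:u+2].mean(1).astype(int));print(g[143:170,u-1:u+2].mean(1).astype(int))
print(env.find_in('index_pin','scene')[:1])
E
python3 ph.py
```

```text
ride top (np.float64(220.6352505381624), np.float64(149.54696002903148)) home top (np.float64(220.77447192470345), np.float64(154.1957408616602))
[ 72  69  72  69  36  46  43  41  44  44  44  42  43  42  41  39  64 104
 106 103 104 106 105  51  43  92  53]
[ 74  73  75  71  38  59  66  68  70  69  98 103 103  64  49  50  47  48
  48  44  59 155 138 103  97  98  98]
[{'centre': [0.6356, -0.0981, 0.1091], 'conf': 0.67}]
```

```bash
python3 -m creep '{"travel":[[0.2,1,0],[0.2,1,0]],"twist":[-0.009,-0.009]}'
```

```text
time: 18.75
ee_pos: [0.4523, -0.0622, 0.0416]
orientation: [0.0, 0.986, -0.17, 0.0]
wrist_force: [-2.1, -2.3, 1.1]
gripper_width: 0.0003
gripper_force: 1.5
```

The pin's collar and grip moved down about 4–5 px in the scene camera, which is the 15 mm drop, so the pin is home. Now I'll take up the play.

```bash
python3 -m creep '{"travel":[[0.2,1,0],[0,0,0]],"twist":[-0.009,0]}'
```

```text
time: 19.0
ee_pos: [0.4523, -0.0617, 0.0416]
orientation: [0.0, 0.985, -0.174, -0.0]
wrist_force: [-2.4, -3.8, 1.3]
gripper_width: 0.0003
gripper_force: 2.3
```

```bash
python3 -m creep '{"travel":[[0.2,1,0],[0,0,0]],"twist":[0,0]}'
```

```text
time: 19.25
ee_pos: [0.4524, -0.0613, 0.0416]
orientation: [0.001, 0.985, -0.174, -0.0]
wrist_force: [-2.8, -5.1, 1.1]
gripper_width: 0.0006
gripper_force: 3.1
```

```bash
python3 -m creep '{"travel":[[0.1,0.5,0],[0,0,0]],"twist":[0,0]}'
```

```text
time: 19.5
ee_pos: [0.4525, -0.0612, 0.0417]
orientation: [0.001, 0.985, -0.174, -0.0]
wrist_force: [-2.3, -6.3, 1.2]
gripper_width: 0.0005
gripper_force: 3.6
```

```bash
python3 -m creep '{"travel":[[0.2,1,0],[0.1,0.8,0],[0,0,0]],"twist":[0,0,0]}'
```

```text
time: 19.88
ee_pos: [0.4526, -0.0607, 0.0417]
orientation: [0.002, 0.985, -0.174, -0.0]
wrist_force: [-2.2, -9.9, 1.7]
gripper_width: 0.0004
gripper_force: 5.0
```

```bash
python3 -m creep '{"travel":[[0.1,0.5,0],[0,0,0],[0,0,0],[0,0,0],[0,0,0],[0,0,0],[0,0,0],[0,0,0],[0,0,0],[0,0,0]],"twist":[0,0,0,0,0,0,0,0,0,0]}'; python3 ph.py
```

```text
time: 21.12
ee_pos: [0.4526, -0.0606, 0.0417]
orientation: [0.002, 0.985, -0.175, -0.0]
wrist_force: [-2.5, -9.9, 2.1]
gripper_width: 0.0004
gripper_force: 5.4
ride top (np.float64(220.6352505381624), np.float64(149.54696002903148)) home top (np.float64(220.77447192470345), np.float64(154.1957408616602))
[ 72  69  72  69  36  46  43  41  44  44  44  42  43  42  41  39  64 104
 106 103 104 106 105  51  43  92  53]
[ 75  73  74  71  38  59  66  68  70  71  97 102 103  73  55  53  49  49
  49  46  52 132 133 103  99  98  98]
[{'centre': [0.3328, 0.199, 0.0576], 'conf': 0.7}]
```

Pressed at about 10 N for more than a second. Next I'll back off the bar, lift clear and check.

```bash
python3 -m creep '{"travel":[[-0.5,-2,0],[-1,-4,0],[-2,-10,0],[-3,-15,0],[0,-10,20],[0,0,50],[0,0,60],[0,-30,40],[0,-50,0],[0,-60,0],[0,-60,0],[0,0,0]],"twist":[0,0,0,0,0,0,0,0,0,0,0,0]}'
python3 - <<'E'
from fit import *
print(env.read_state()['wrist_force'])
b=snap('top','top9.png');A=cv2.resize(b[90:220,200:310,::-1],None,fx=4.2,fy=4.2,interpolation=cv2.INTER_CUBIC)
c=cv2.resize(snap('scene','scene9.png')[120:190,190:250,::-1],(330,385),interpolation=cv2.INTER_CUBIC)
R=np.zeros((A.shape[0],330,3),np.uint8);R[:385]=c
cv2.imwrite('pics/z9.png',np.hstack([A,R]))
E
```

```text
time: 22.72
ee_pos: [0.4443, -0.3045, 0.2109]
orientation: [0.001, 0.984, -0.178, -0.0]
wrist_force: [0.6, 0.8, -0.2]
gripper_width: 0.0006
gripper_force: 0.0
[ 0.56542363  0.81076765 -0.16792931]
```

View pics/z9.png

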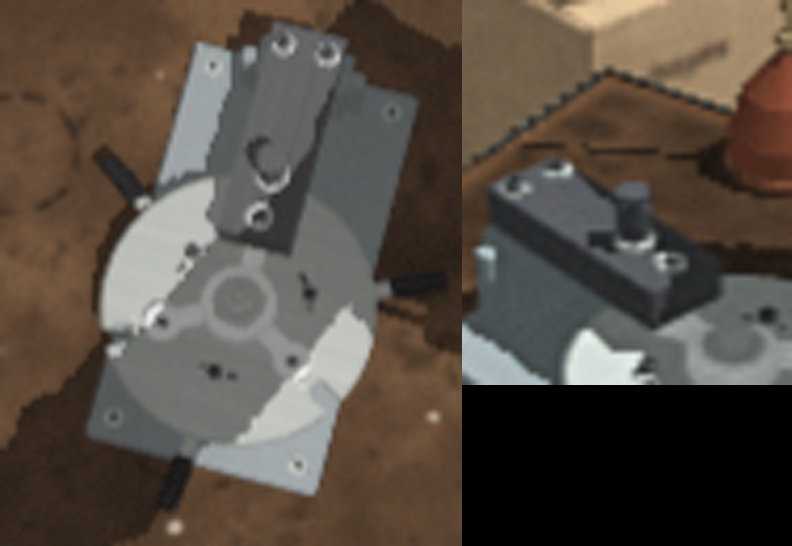

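The pin is upright with its collar flat on the guide plate (right crop (635,240)). The solid lug's arm points under the guide and the arm is clear, so I'm handing in.

```bash
python3 -c "
from plant import env
print(env.close_job())"
```

```text
the job is handed in; nothing more can be done
None
```

The job is handed in: the index pin dropped home in the undrilled lug's slot, the bar was pressed against it at about 10 N for over a second, and the last picture shows it fully seated with the arm clear; no verdict was returned.

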